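Stopper the scent flask and hold the diffuser's priming paddle half way

TASK

Take the tall-gripped stopper out of its wooden rest and lower it, without dropping it, fully home into the neck of the diffuser's glass flask, and let go of it. Then press the diffuser's spring paddle down with the fingertips to half way, where the paddle lies level, never pushing it to its bottom stop, and finish while still holding it there. Leave the other stopper and everything else on the console where they are.

Things in the scene. Friction and masses are not known exactly. Their poses are not given: they have to be found in the camera images.
- diffuser: Aroma diffuser, fixed to the console: a wooden base 110 mm deep (x) by 240 mm wide (y) by 45 mm high, with an amber glass flask standing on its +y half and the spring paddle on its -y half. Origin at the centre of the base's underside, z up, -x is its front side. Flask axis at y = +70 mm; paddle's middle line at y = -70 mm.
- neck_rim (a point): Centre of the flask's open mouth, at the level of the rim, 155 mm above the console. The neck is a straight upright tube, 34 mm outside and 22 mm bore diameter, 40 mm deep. The flask cannot move.
- stopper: The stopper to use, with the tall grip; 73 mm tall, 60 g. Bottom up: round taper 30 mm long, diameter 13 mm at the tip, 18.6 mm at the top; flange 36 mm diameter, 5 mm thick; upright cylindrical grip 26 mm diameter, 38 mm tall. Origin: centre of the tip's underside, z up its axis; 4 mm above the console in the rest, 30 mm below neck_rim when fully home (flange on the rim).
- low_stopper: The other stopper, to be left alone: the same taper and flange and the same materials, but its grip is only 12 mm tall (47 mm in all). It stands in the other rest; which rest holds which stopper varies. Origin at the centre of the tip's underside.
- rest_a: Loose dark wooden ring, 50 mm outside and 24 mm inside diameter, 34 mm high, 300 g, in which one of the stoppers stands upright, flange on top. Origin at the centre of the underside.
- rest_b: A second ring, equal to rest_a, holding the other stopper.
- paddle (a joint): Angle of the diffuser's paddle, rad: 0 = released (slopes up towards the diffuser's front by 0.25 rad), 0.25 = half way (level), 0.5 = bottom stop (slopes down by 0.25). A spring drives it back to 0 when let go: pressed at the pad it takes about 3.5 N to start, 7 N at half way, 11 N at the bottom.
- paddle_pad (a point): Centre of the top face of the black rubber pad (34 x 42 mm) at the free front end of the aluminium paddle. The hinge runs along the diffuser's y axis, at its x = +30, y = -70, z = 80 mm; the pad centre is 63 mm in front of the hinge and 88 mm above the console with the paddle level (about 103 mm released, 72 mm at the bottom stop).
- remote: Glossy black remote, 160 x 44 x 16 mm, lying flat; leave alone. Origin at the centre of its underside.
- coaster: Copper-tone steel coaster, 90 mm diameter, 5 mm thick; leave alone. Origin at the centre of its underside.
- pen_cup: Pale pink pen cup, 72 mm diameter, 95 mm tall, upright; leave alone. Origin at the centre of its underside.
- candle_jar: Closed round jar with wooden lid, 68 mm diameter, 75 mm tall; leave alone. Origin at the centre of its underside.
- tray: Shallow ceramic tray 90 x 220 x 22 mm with a key fob in it; leave alone. Origin at the centre of its underside.
Not all that is in view belongs to the job. What is shaped like the stopper but pink is not meant.

How it is judged:
By the outcome, as a careful person would: the job done as asked, in the order asked, and still so for the second after the job is handed in, while the arm keeps its last pose, push and grip.
It also fails if it takes over 45 s, if anything falls off the work surface, if the arm or the gripper's body presses on something with over 40 N, if the wrist force passes 120 N, or if a joint passes its speed limit or range.

ROBOT

A 7-joint arm with a two-finger parallel gripper is mounted at the origin on the work surface. World frame = base frame: x ahead of the robot, y to its left, z up, the work surface at z = 0. Lengths are in m, angles in rad, forces in N, time in s.
With the tool pointing down it reaches from about 0.425 to 0.925 m from the base axis. Payload 6.8 kg.
Tool frame: the origin (TCP) lies at the very end of the fingers, on their centre line; the grasp point (between the pads) lies 19 mm behind it; z points along the fingers, x is the direction in which the jaws open and shut, and the axes are right-handed (so a half turn about z gives the same grasp; the last joint's range is limited). The gripper opens to 85 mm and grips with 20 to 120 N. Pads are 22 mm wide; open, the fingers measure 114 mm over their backs; the gripper's body (76 mm by 85 mm) begins 54 mm behind the grasp point. The pads swing forward as they close: fully open they stand 13 mm farther back than shut.
Start: joints at [1.017, 0.477, 0.022, 1.555, -0.011, 1.109, -0.083], TCP at [0.291, -0.609, 0.231] pointing down, gripper open.
Joint ranges: [-2.96, 2.96], [-0.34, 2.1], [-1.41, 1.46], [0.24, 2.44], [-1.37, 4.51], [0.17, 1.92], [-2.96, 2.96]. Speed limits (rad/s): [2.39, 2.39, 3.14, 3.14, 3.14, 3.14, 3.14].

INTERFACE

Orientations are given as a unit quaternion [w, x, y, z].
In Python, from station import get_obs, read_camera, calibration, hand_in, recognise, outline_of, place_of gives the robot as it stands.
- The arm moves only by the tool move_arm, never from a script. Its argument "steps" is a list of rows, each an object with "fingers": the finger opening in mm, from 0 to 85.4; "translation": the shift along the world's x, y, z in mm, a list of three; "turn": the turn about the world's z in rad. In form: [{"fingers": fingers, "translation": [dx, dy, dz], "turn": turn}, ...]. A call has 1 to 10 rows; each row shifts and turns the commanded pose from where the row before left it; what a row does not reach is not made up. A row lasts 1/8 s, in which the tool goes at most 62.5 mm and 10.7 degrees, less where a joint would pass 70% of its speed; a pose out of reach is approached as far as the arm can. A call with a gripper value outside its range is refused whole. The fingers move at their own pace and stop on an object; "newtons" is the grip in N (left out, the last holds). Time passes only in rows, so rows that do not move let the fingers close. It gives the time, the measured TCP pose, the force and the opening at its end, in the units of the state.
- get_obs(): the state, without advancing time (a new reading comes with each control period).
- read_camera(name): name is "scene" or "side" or "wrist"; returns the picture (420x560x3 uint8, blue, green, red); there is no depth.
- calibration(name): a dict with "camera_matrix" (3x3 intrinsics, pixels), "rvec" (rotation vector, rad) and "tvec" (3), from world to camera coordinates, as OpenCV has them. Camera axes: x right, y down, z forward; pixel columns grow to the right and rows downward; lengths in m; the calibration is good to about 2 mm. A picture is of the moment at which its call begins: read the wrist's pose just before it. calibration takes no time and is no camera call; for the wrist camera it gives the pose at the moment of the call.
- hand_in(): hands the job in, once; it reports no verdict.
Trained networks look in the newest picture that a camera, given by its name, has taken for a name from the list of things; names that differ only in an ending like _2 or _b are one class to them, and where a whole thing is asked for, a point or a joint stands for the part that bears it (a point fixed in the world has none). Each returns a list of dicts, best first, with "conf" (0 to 1); they miss things now and then, are a little off and sometimes report something else, mostly with a low value. They report only what shows in the picture. A call takes as long as a camera call. They do not tell look-alikes from the thing itself.
- recognise(camera, name): "xy" ([column, row] in pixels, amid what is visible of it).
- outline_of(camera, name): "mask" (420x560 bool, what is visible of it) and "xy" ([column, row] in pixels, amid what is visible of it).
- place_of(camera, name): "xy" ([column, row] in pixels: a listed point, or the origin of a listed thing).
The state is a dict: "t": time; "q": joint angles; "joint_vel": joint speeds; "joint_torque": joint torques, N m; "eef_pos": TCP position; "tool_rot": TCP orientation; "contact_force": force on the tool from outside, world axes, zero at the start; "torque": the same for the moment, N m; "gripper_width": opening from 0.0 (shut) to 1.0 (fully open).
Only numpy, scipy, OpenCV 4.12 (cv2) and the standard library are available. Lean on these libraries where they do the work, as an engineer would, in place of code of your own. Each camera call takes 0.05 s, during which the arm holds its last target.

## Working session

There is one attempt and no reset: what is moved stays moved. The work goes in short steps, Python scripts to look and compute and a tool call to move; the robot and the scene stay as the last step left them, time stands still between calls to the robot, and variables do not carry over. Pictures are saved under pics/ and viewed, and the job is handed in when it is done.

Besides the shell and the picture viewer there is one more tool, called after ">>>" as name(argument=value, ...), one argument or row to a line, values as JSON. move_arm: Moves the arm, as the interface text tells. Its arguments: {"type":"object","properties":{"steps":{"type":"array"},"newtons":{"type":"number"}},"required":["steps"]}

```bash
mkdir -p pics; ls
python3 - <<'E'
from station import *
import cv2
o=get_obs(); print({k:o[k] for k in('t','eef_pos','tool_rot','gripper_width','contact_force')})
for c in("scene","side","wrist"):
    im=read_camera(c); cv2.imwrite(f"pics/{c}0.png",im)
    K=calibration(c); print(c,K)
    for n in("stopper","low_stopper","neck_rim","paddle_pad","rest_a","diffuser"):
        print(c,n,[(round(d['conf'],2),[round(float(v)) for v in d['xy']]) for d in place_of(c,n)][:4])
E
```

```text
pics
{'t': 0.0, 'eef_pos': array([ 0.2907851 , -0.60850249,  0.23033432]), 'tool_rot': array([-4.38181305e-04,  8.45923808e-01, -5.33302998e-01, -7.95195927e-04]), 'gripper_width': 1.002625462495058, 'contact_force': array([-0.23686579, -0.3314335 ,  0.11308387])}
scene {'camera_matrix': array([[519.28445766,   0.        , 278.5757178 ],
       [  0.        , 519.28445766, 198.75949698],
       [  0.        ,   0.        ,   1.        ]]), 'rvec': array([ 2.07091715,  1.72875567, -0.48796818]), 'tvec': array([-0.11805711, -0.44521748,  1.49676567])}
scene stopper [(0.57, [127, 209])]
scene low_stopper [(0.65, [194, 193])]
scene neck_rim [(0.66, [341, 166])]
scene paddle_pad [(0.8, [276, 184])]
scene rest_a [(0.84, [194, 195]), (0.55, [128, 206])]
scene diffuser [(0.86, [306, 215])]
side {'camera_matrix': array([[493.17497073,   0.        , 276.09898702],
       [  0.        , 493.17497073, 216.87458929],
       [  0.        ,   0.        ,   1.        ]]), 'rvec': array([ 0.15665374, -2.82495059,  1.20870818]), 'tvec': array([0.58792275, 0.09199494, 1.34973042])}
side stopper [(0.45, [341, 171])]
side low_stopper [(0.52, [318, 194])]
side neck_rim [(0.61, [278, 237])]
side paddle_pad [(0.55, [288, 214])]
side rest_a [(0.65, [318, 167]), (0.55, [320, 199])]
side diffuser [(0.68, [279, 256])]
wrist {'camera_matrix': array([[368.55857433,   0.        , 287.49682484],
       [  0.        , 368.55857433, 202.69539005],
       [  0.        ,   0.        ,   1.        ]]), 'rvec': array([-2.44364114,  1.54043208,  0.22415206]), 'tvec': array([-0.67552066, -0.03813222,  0.38030516])}
wrist stopper []
wrist low_stopper []
wrist neck_rim []
wrist paddle_pad []
wrist rest_a []
wrist diffuser []
```

View pics/scene0.png

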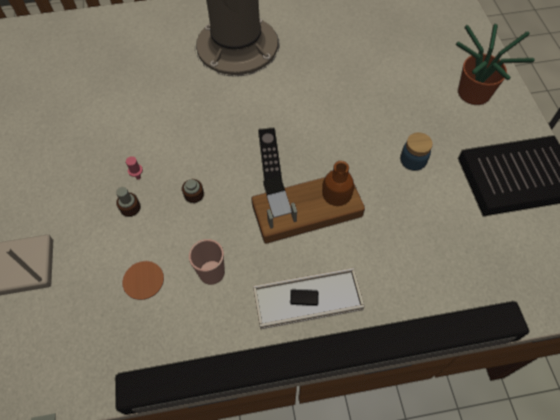

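View pics/side0.png

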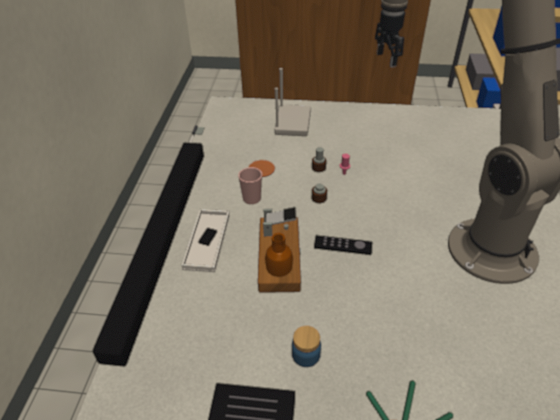

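```bash
cat > h.py <<'E'
import numpy as np, cv2
from station import *
def proj(c,P):
    K=calibration(c); p,_=cv2.projectPoints(np.array(P,float).reshape(-1,3),K['rvec'],K['tvec'],K['camera_matrix'],None); return p.reshape(-1,2)
def ray(c,uv,K=None):
    K=K or calibration(c); R,_=cv2.Rodrigues(K['rvec']); o=-R.T@K['tvec']
    d=R.T@np.linalg.inv(K['camera_matrix'])@np.array([uv[0],uv[1],1.0]); return o,d/np.linalg.norm(d)
def onz(c,uv,z,K=None):
    o,d=ray(c,uv,K); return o+d*(z-o[2])/d[2]
def tri(rs):
    A=sum(np.eye(3)-np.outer(d,d) for o,d in rs); b=sum((np.eye(3)-np.outer(d,d))@o for o,d in rs); return np.linalg.solve(A,b)
E
python3 - <<'E'
from h import *
S={'stopper':((127,209),(341,171),.004),'low':((194,193),(318,194),.004),'neck':((341,166),(278,237),.155),'pad':((276,184),(288,214),.103),'dif':((306,215),(279,256),0)}
for n,(a,b,z) in S.items(): print(n,onz('scene',a,z).round(3),onz('side',b,z).round(3),tri([ray('scene',a),ray('side',b)]).round(3))
for c in('scene','side'):
    K=calibration(c);print(c,ray(c,(280,210))[0].round(2))
im=read_camera('scene');cv2.imwrite('pics/s_crop.png',cv2.resize(im[100:300,80:400],None,fx=2.5,fy=2.5,interpolation=cv2.INTER_CUBIC))
im=read_camera('side');cv2.imwrite('pics/d_crop.png',cv2.resize(im[120:320,200:450],None,fx=3,fy=3,interpolation=cv2.INTER_CUBIC))
E
```

```text
stopper [ 0.496 -0.329  0.004] [ 0.416 -0.307  0.004] [ 0.432 -0.358 -0.057]
low [ 0.481 -0.17   0.004] [ 0.484 -0.185  0.004] [ 0.485 -0.171  0.014]
neck [0.567 0.154 0.155] [0.566 0.156 0.155] [0.566 0.154 0.153]
pad [0.554 0.017 0.103] [0.556 0.018 0.103] [0.555 0.018 0.103]
dif [0.586 0.08  0.   ] [0.575 0.079 0.   ] [ 0.579  0.079 -0.004]
scene [ 1.15 -0.07  1.06]
side [0.46 0.98 1.01]
```

View pics/s_crop.png

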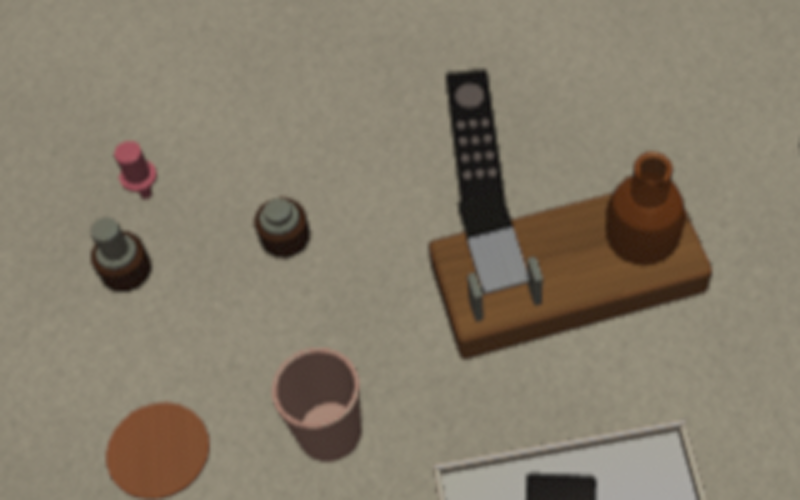

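View pics/d_crop.png

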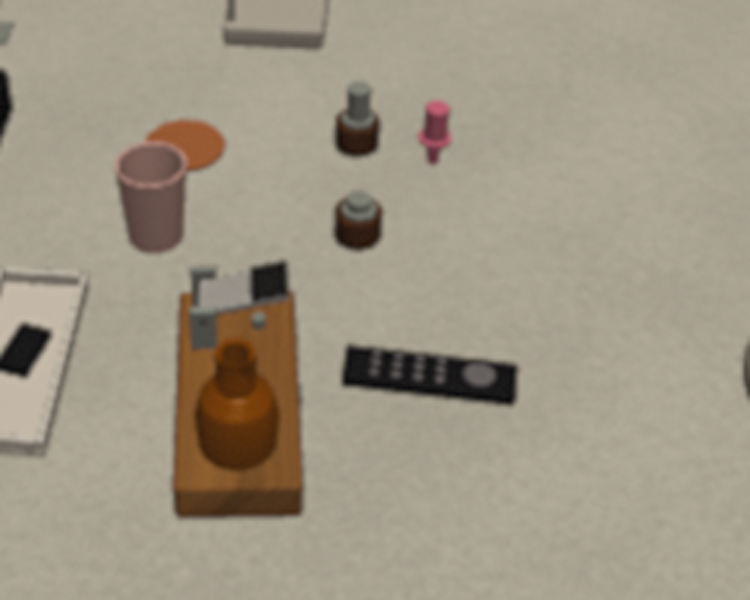

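The tall stopper is at scene px (122..128, 191..205) and side px (319,150..168). The short one is at scene (193,188). The side network hit (341,171) was the pink decoy. The diffuser is turned slightly, with its neck at scene (341,166). Next I'll triangulate the grip top and the pad by hand.

Run:
```python
from h import *
for n,a,b in (('top',(122.4,189.5),(319.5,149.5)),('neck',(80+653/2.5,100+166/2.5),(200+236/3,120+352/3))):
    print(n,tri([ray('scene',a),ray('side',b)]).round(4),onz('scene',a,.077 if n=='top' else .155).round(4))
# outlines
for c in('scene','side'):
    read_camera(c)
    for n in('stopper','paddle_pad','neck_rim','diffuser'):
        for d in outline_of(c,n)[:3]:
            ys,xs=np.nonzero(d['mask']); print(c,n,round(d['conf'],2),d['xy'],xs.min(),xs.max(),ys.min(),ys.max())
# diffuser yaw fit: compare base top corners (z=.045) from scene crop
P=[onz('scene',(80+u/2.5,100+v/2.5),.045)[:2] for u,v in((431,243),(462,343),(710,268),(668,186))]
print(np.round(P,3))
```

```text
top [ 0.4889 -0.3201  0.0757] [ 0.4889 -0.3202  0.077 ]
neck [0.5652 0.1546 0.1518] [0.5682 0.1542 0.155 ]
scene stopper 0.82 [124.2, 199.8] 116 133 186 206
scene stopper 0.5 [134.2, 166.6] 125 141 156 178
scene paddle_pad 0.94 [278.9, 199.3] 264 290 177 216
scene neck_rim 0.57 [309.2, 202.9] 251 364 160 243
scene diffuser 0.64 [306.2, 207.6] 251 364 161 243
side stopper 0.64 [344.9, 162.1] 339 350 153 174
side stopper 0.53 [318.0, 155.9] 314 324 147 161
side paddle_pad 0.72 [282.0, 215.5] 266 296 206 224
side neck_rim 0.77 [278.5, 250.2] 258 300 207 291
side diffuser 0.88 [278.8, 250.2] 258 301 207 292
[[ 0.543 -0.037]
 [ 0.648 -0.025]
 [ 0.614  0.206]
 [ 0.522  0.19 ]]
```

>>> move_arm(
  steps=[
    {"fingers": 60,"translation": [19,29,0],"turn": 0},
    {"fingers": 60,"translation": [19,29,0],"turn": 0},
    {"fingers": 60,"translation": [19,29,0],"turn": 0},
    {"fingers": 60,"translation": [19,29,0],"turn": 0},
    {"fingers": 60,"translation": [19,29,0],"turn": 0},
    {"fingers": 60,"translation": [19,29,0],"turn": 0},
    {"fingers": 60,"translation": [19,29,0],"turn": 0},
    {"fingers": 60,"translation": [19,29,0],"turn": 0},
    {"fingers": 60,"translation": [19,29,0],"turn": 0},
    {"fingers": 60,"translation": [19,29,0],"turn": 0},
  ],
  newtons=40,
)

```text
t: 2.9
eef_pos: [0.4816, -0.3181, 0.2315]
tool_rot: [0.0, 0.846, -0.533, 0.0]
contact_force: [0.9, -0.3, -0.0]
gripper_width: 0.706
```

Run:
```python
from h import *
o=get_obs(); print(o['t'],o['eef_pos'].round(4),o['tool_rot'].round(3),o['gripper_width'])
K=calibration('wrist'); im=read_camera('wrist'); cv2.imwrite('pics/w1.png',im)
print('cam',ray('wrist',(280,210),K)[0].round(3))
for n in('stopper','low_stopper'):
    for d in outline_of('wrist',n)[:3]:
        ys,xs=np.nonzero(d['mask']); print(n,round(d['conf'],2),d['xy'],xs.min(),xs.max(),ys.min(),ys.max())
print(proj('wrist',[[.489,-.320,z] for z in(.004,.039,.077)]))
```

```text
2.9 [ 0.4816 -0.3181  0.2315] [ 0.     0.846 -0.533  0.   ] 0.7061239352859672
cam [ 0.547 -0.288  0.376]
stopper 0.96 [293.2, 167.9] 275 315 148 191
stopper 0.89 [233.9, 238.1] 219 255 215 260
low_stopper 0.6 [136.8, 107.1] 116 156 83 124
[[292.57034519 162.28128844]
 [293.05960297 169.03815991]
 [293.71253965 178.05551118]]
```

View pics/w1.png

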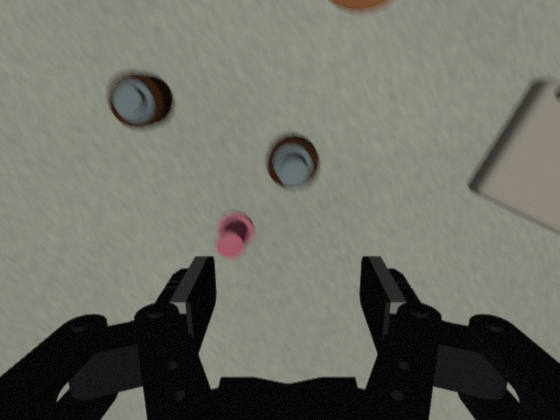

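The wrist view shows the tall stopper at (293,167), the pink decoy at (233,240) and the short stopper at (137,105). I'll zoom in to find the grip's top centre.

Run:
```python
from h import *
im=cv2.imread('pics/w1.png'); c=cv2.resize(im[120:220,240:345],None,fx=6,fy=6,interpolation=cv2.INTER_CUBIC); c=cv2.convertScaleAbs(c,alpha=1.8)
for u,v in proj('wrist',[[.489,-.320,.077]]): cv2.circle(c,(int((u-240)*6),int((v-120)*6)),4,(0,0,255),-1)
cv2.imwrite('pics/w1c.png',c)
```

```text
(no output)
```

View pics/w1c.png

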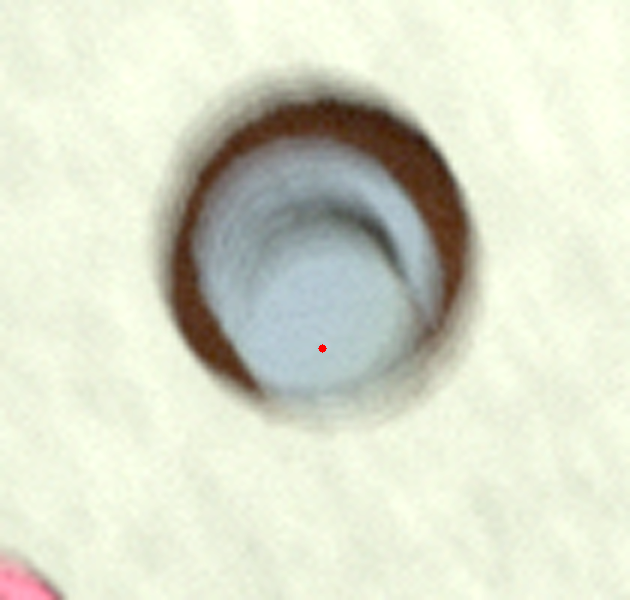

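Run:
```python
from h import *
print(onz('wrist',(295.2,171.7),.077),onz('wrist',(292.8,163),.039), onz('wrist',(233.,243.),.07))
```

```text
[ 0.49434769 -0.31874962  0.077     ] [ 0.49398166 -0.31729991  0.039     ] [ 0.41068928 -0.29801674  0.07      ]
```

>>> move_arm(
  steps=[
    {"fingers": 60,"translation": [11,0,-40],"turn": 0},
    {"fingers": 60,"translation": [0,0,-50],"turn": 0},
    {"fingers": 60,"translation": [0,0,0],"turn": 0},
    {"fingers": 60,"translation": [0,0,0],"turn": 0},
  ],
)

```text
t: 3.55
eef_pos: [0.4924, -0.3203, 0.1429]
tool_rot: [0.0, 0.846, -0.534, 0.001]
contact_force: [1.2, -0.2, 1.0]
gripper_width: 0.704
```

Run:
```python
from h import *
o=get_obs(); print(o['t'],o['eef_pos'].round(4),o['gripper_width'])
im=read_camera('wrist'); cv2.imwrite('pics/w2.png',cv2.convertScaleAbs(im,alpha=1.6))
e=o['eef_pos']
print(proj('wrist',[[.492,-.319,.077],e-[0,0,0]]))
```

```text
3.55 [ 0.4924 -0.3203  0.1429] 0.7038636903755592
[[283.64540733 218.0993768 ]
 [285.61527246 267.68543278]]
```

View pics/w2.png

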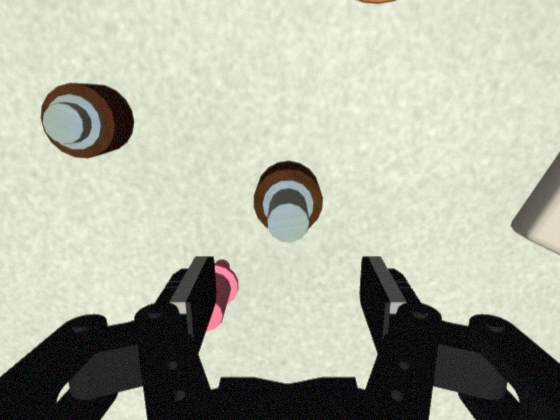

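Run:
```python
from h import *
print(onz('wrist',(289,222),.077),onz('wrist',(213,322),.07))
```

```text
[ 0.49113838 -0.32299438  0.077     ] [ 0.40167416 -0.30848545  0.07      ]
```

>>> move_arm(
  steps=[
    {"fingers": 60,"translation": [-1,-1.5,-40],"turn": 0},
    {"fingers": 60,"translation": [0,0,-38],"turn": 0},
    {"fingers": 60,"translation": [0,0,-18],"turn": 0},
    {"fingers": 60,"translation": [0,0,0],"turn": 0},
  ],
)

```text
t: 4.1
eef_pos: [0.4912, -0.3207, 0.0456]
tool_rot: [0.0, 0.846, -0.533, -0.0]
contact_force: [-0.2, -0.5, 0.0]
gripper_width: 0.701
```

Run:
```python
from h import *
o=get_obs(); print(o['t'],o['eef_pos'].round(4),o['contact_force'])
im=read_camera('wrist'); cv2.imwrite('pics/w3.png',cv2.convertScaleAbs(im,alpha=1.6))
im=read_camera('side'); cv2.imwrite('pics/d3.png',cv2.resize(im[110:220,260:400],None,fx=5,fy=5))
```

```text
4.1 [ 0.4912 -0.3207  0.0456] [-0.15236582 -0.46858452  0.01613942]
```

View pics/w3.png

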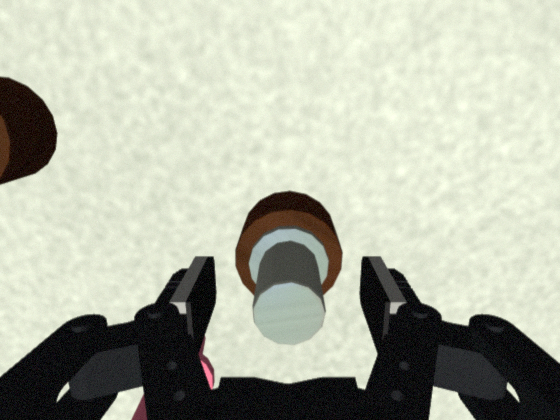

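View pics/d3.png

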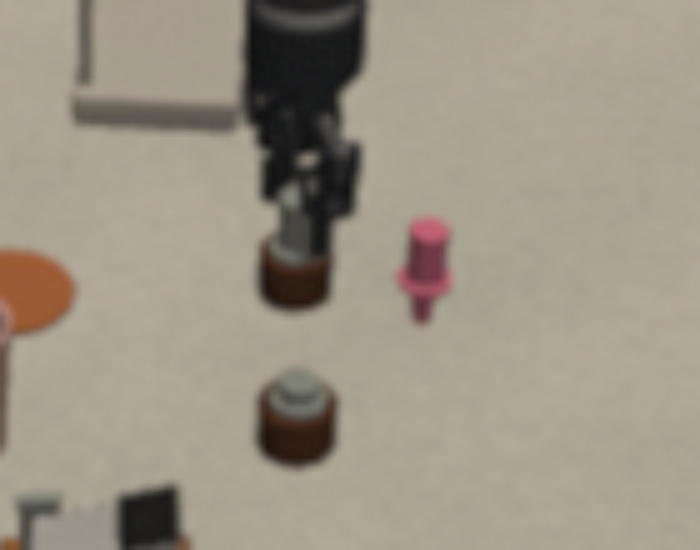

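Run:
```python
from h import *
e=get_obs()['eef_pos']; print(e,onz('wrist',(289,313),.077),onz('wrist',(289,262),.039),proj('wrist',[[e[0],e[1],.077],e]))
```

```text
[ 0.49224928 -0.32123777  0.04696778] [ 0.49008946 -0.32335754  0.077     ] [ 0.49160447 -0.32288607  0.039     ] [[286.22244015 305.89825288]
 [286.30518876 267.36717467]]
```

>>> move_arm(
  steps=[
    {"fingers": 60,"translation": [-1,-1.5,0],"turn": 0},
    {"fingers": 30,"translation": [0,0,0],"turn": 0},
    {"fingers": 20,"translation": [0,0,0],"turn": 0},
    {"fingers": 15,"translation": [0,0,0],"turn": 0},
    {"fingers": 10,"translation": [0,0,0],"turn": 0},
    {"fingers": 10,"translation": [0,0,0],"turn": 0},
  ],
  newtons=40,
)

```text
t: 4.95
eef_pos: [0.4903, -0.3223, 0.0459]
tool_rot: [0.0, 0.846, -0.533, 0.0]
contact_force: [-2.0, 1.5, 5.6]
gripper_width: 0.29
```

>>> move_arm(
  steps=[
    {"fingers": 10,"translation": [0,0,0],"turn": 0},
    {"fingers": 10,"translation": [0,0,10],"turn": 0},
    {"fingers": 10,"translation": [0,0,20],"turn": 0},
    {"fingers": 10,"translation": [0,0,40],"turn": 0},
    {"fingers": 10,"translation": [0,0,40],"turn": 0},
    {"fingers": 10,"translation": [0,0,50],"turn": 0},
    {"fingers": 10,"translation": [0,0,35],"turn": 0},
    {"fingers": 10,"translation": [0,0,0],"turn": 0},
  ],
)

```text
t: 5.95
eef_pos: [0.4916, -0.3228, 0.244]
tool_rot: [-0.0, 0.846, -0.533, 0.003]
contact_force: [-0.7, 0.1, -1.2]
gripper_width: 0.288
```

Run:
```python
from h import *
o=get_obs(); print(o['t'],o['eef_pos'].round(4),o['contact_force'],o['gripper_width'])
im=read_camera('wrist'); cv2.imwrite('pics/w4.png',cv2.convertScaleAbs(im,alpha=1.6))
im=read_camera('side'); cv2.imwrite('pics/d4.png',cv2.resize(im[70:220,240:400],None,fx=4,fy=4))
im=read_camera('scene'); cv2.imwrite('pics/s4.png',cv2.resize(im[120:270,60:260],None,fx=4,fy=4))
```

```text
5.95 [ 0.4916 -0.3228  0.244 ] [-0.73760701  0.06087877 -1.24516692] 0.2884907201666388
```

View pics/w4.png

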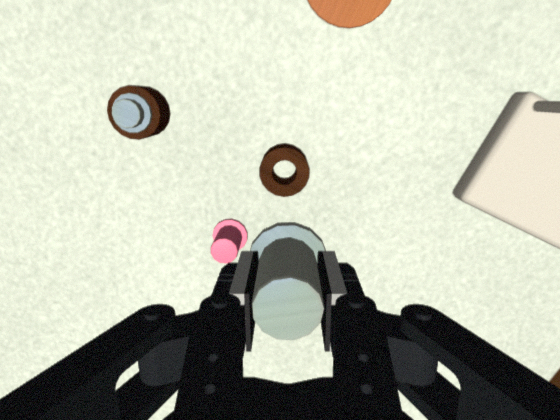

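View pics/d4.png

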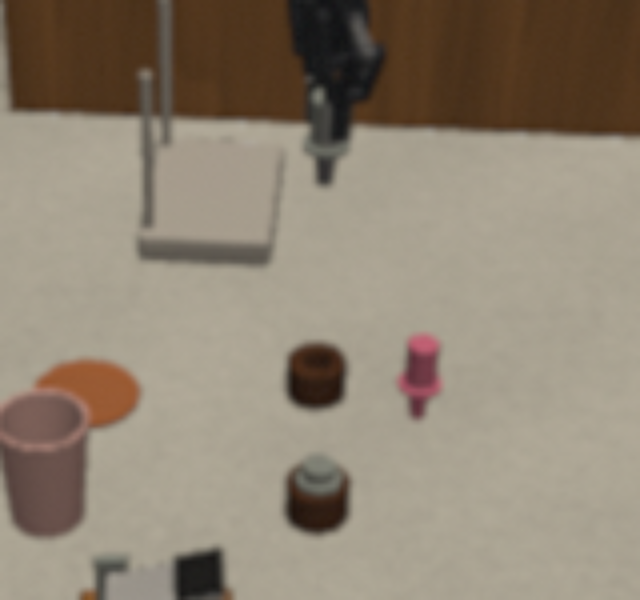

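View pics/s4.png

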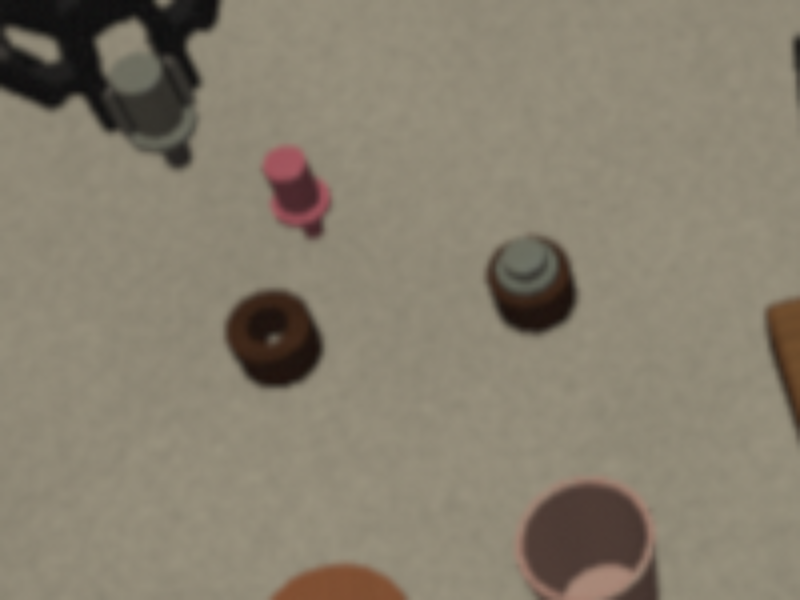

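The stopper is held upright and clear, and the empty rest still stands at side (319,163). Next I'll carry it to just short of the neck for a look.

>>> move_arm(
  steps=[
    {"fingers": 10,"translation": [2,25,0],"turn": 0},
    {"fingers": 10,"translation": [4,45,0],"turn": 0},
    {"fingers": 10,"translation": [4,54,0],"turn": 0},
    {"fingers": 10,"translation": [4,56,0],"turn": 0},
    {"fingers": 10,"translation": [4,56,0],"turn": 0},
    {"fingers": 10,"translation": [4,56,0],"turn": 0},
    {"fingers": 10,"translation": [4,56,0],"turn": 0},
    {"fingers": 10,"translation": [4,54,0],"turn": 0},
    {"fingers": 10,"translation": [4,40,0],"turn": 0},
    {"fingers": 10,"translation": [4,17,0],"turn": 0},
  ],
)

```text
t: 7.35
eef_pos: [0.5269, 0.1395, 0.2389]
tool_rot: [0.001, 0.847, -0.532, -0.001]
contact_force: [-0.2, -0.1, -0.5]
gripper_width: 0.292
```

>>> move_arm(
  steps=[
    {"fingers": 10,"translation": [0,0,0],"turn": 0},
    {"fingers": 10,"translation": [0,0,0],"turn": 0},
    {"fingers": 10,"translation": [0,0,0],"turn": 0},
  ],
)

```text
t: 7.72
eef_pos: [0.5281, 0.135, 0.2401]
tool_rot: [0.0, 0.845, -0.534, 0.0]
contact_force: [-0.2, -0.4, -0.3]
gripper_width: 0.29
```

Run:
```python
from h import *
o=get_obs(); print(o['t'],o['eef_pos'].round(4),o['tool_rot'].round(3),o['contact_force'],o['gripper_width'])
im=read_camera('wrist'); cv2.imwrite('pics/w5.png',cv2.convertScaleAbs(im,alpha=1.6))
for n in('neck_rim','paddle_pad','diffuser'):
    for d in place_of('wrist',n)[:2]: print(n,d['conf'],d['xy'],onz('wrist',d['xy'],{'n':.155,'p':.103,'d':0}[n[0]]).round(4))
```

```text
7.725 [0.5281 0.135  0.2401] [ 0.     0.845 -0.534  0.   ] [-0.24671036 -0.4300692  -0.33908322] 0.2899282124960681
neck_rim 0.83 [283.1, 140.6] [0.5667 0.1564 0.155 ]
paddle_pad 0.93 [434.7, 223.5] [0.5531 0.0151 0.103 ]
paddle_pad 0.57 [504.7, 310.7] [ 0.5104 -0.0831  0.103 ]
diffuser 0.69 [348.8, 142.1] [0.5767 0.0883 0.    ]
diffuser 0.48 [508.1, 312.0] [ 0.4805 -0.1788  0.    ]
```

View pics/w5.png

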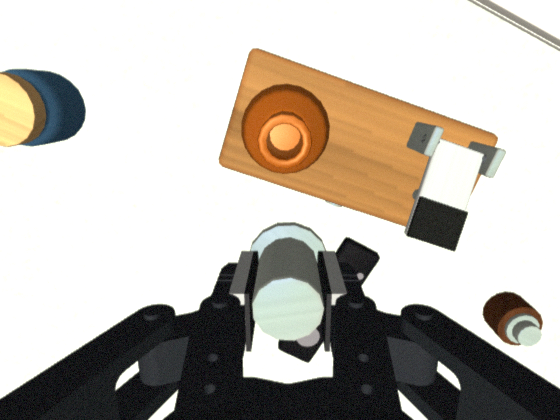

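The wrist view shows the flask rim at about (285,138) and the pad at (437,223). I'll zoom in on the rim.

Run:
```python
from h import *
im=cv2.imread('pics/w5.png'); cv2.imwrite('pics/w5c.png',cv2.resize(im[80:185,235:340],None,fx=5.5,fy=5.5,interpolation=cv2.INTER_CUBIC))
cv2.imwrite('pics/w5p.png',cv2.resize(im[110:260,390:520],None,fx=4,fy=4,interpolation=cv2.INTER_CUBIC))
```

```text
(no output)
```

View pics/w5c.png

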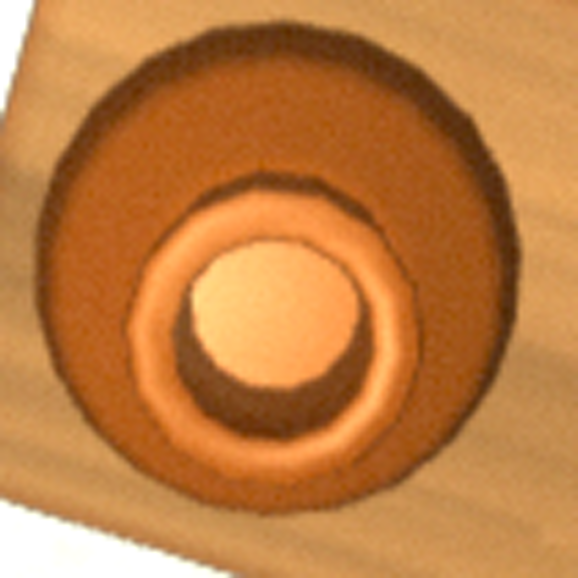

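View pics/w5p.png

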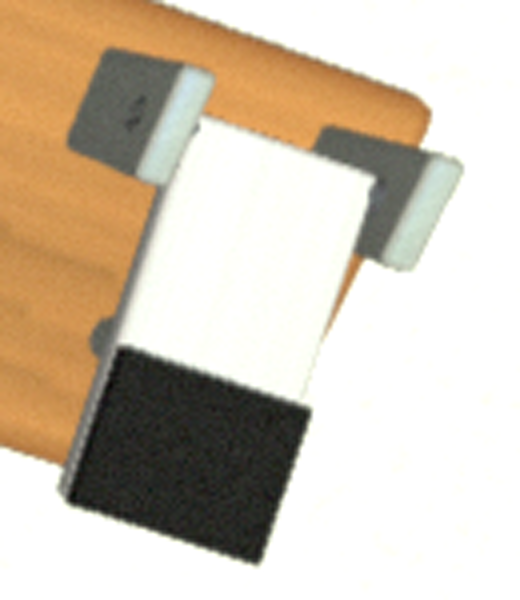

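Run:
```python
from h import *
e=get_obs()['eef_pos']; print(e)
print('neck',onz('wrist',(285,140.7),.155),'pad',onz('wrist',(437.2,223.4),.103))
im=cv2.imread('pics/w5.png'); cv2.imwrite('pics/w5g.png',cv2.resize(im[210:350,220:360],None,fx=4,fy=4,interpolation=cv2.INTER_CUBIC))
print('griptop',onz('wrist',(288,307),e[2]+.031),'exp px of axis',proj('wrist',[[e[0],e[1],e[2]+z] for z in(.031,-.007,-.012)]))
```

```text
[0.52811858 0.13623454 0.24039791]
neck [0.56710467 0.1559667  0.155     ] pad [0.55409393 0.01364553 0.103     ]
griptop [0.52861466 0.13574139 0.27139791] exp px of axis [[286.11640859 307.59171031]
 [286.40263191 260.33976927]
 [286.4311674  255.62891155]]
```

View pics/w5g.png

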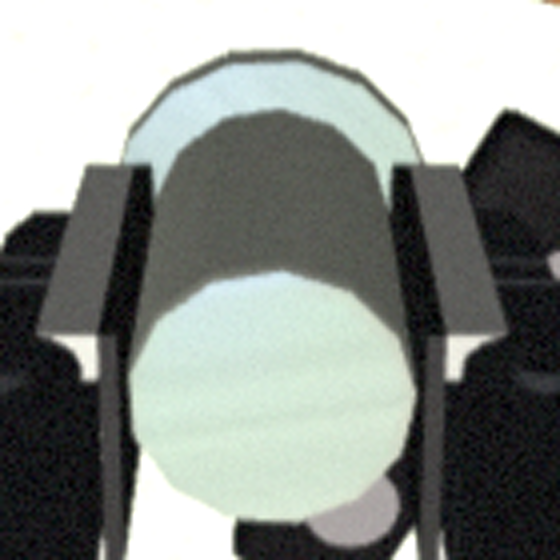

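>>> move_arm(
  steps=[
    {"fingers": 10,"translation": [20,10,0],"turn": 0},
    {"fingers": 10,"translation": [18.5,10,-15],"turn": 0},
    {"fingers": 10,"translation": [0,0,-20],"turn": 0},
    {"fingers": 10,"translation": [0,0,0],"turn": 0},
    {"fingers": 10,"translation": [0,0,0],"turn": 0},
  ],
)

```text
t: 8.55
eef_pos: [0.5668, 0.1569, 0.206]
tool_rot: [-0.0, 0.846, -0.533, 0.0]
contact_force: [-0.1, -0.5, -0.9]
gripper_width: 0.288
```

```bash
cat > look.py <<'E'
import sys
from h import *
k=sys.argv[1]
o=get_obs(); print(o['t'],o['eef_pos'].round(4),o['tool_rot'].round(3),o['contact_force'].round(1),round(o['gripper_width'],3))
a=cv2.resize(read_camera('side')[170:300,215:345],None,fx=4.5,fy=4.5,interpolation=cv2.INTER_CUBIC)
b=cv2.resize(read_camera('scene')[90:250,240:400],None,fx=3.65625,fy=3.65625,interpolation=cv2.INTER_CUBIC)
im=np.hstack([a,b]); s=800/im.shape[1]
cv2.imwrite(f'pics/l{k}.png',cv2.convertScaleAbs(cv2.resize(im,None,fx=s,fy=s,interpolation=cv2.INTER_AREA),alpha=1.6))
E
python3 look.py 1
```

```text
8.55 [0.5668 0.1569 0.206 ] [-0.     0.846 -0.533  0.   ] [-0.1 -0.5 -0.9] 0.288
```

View pics/l1.png

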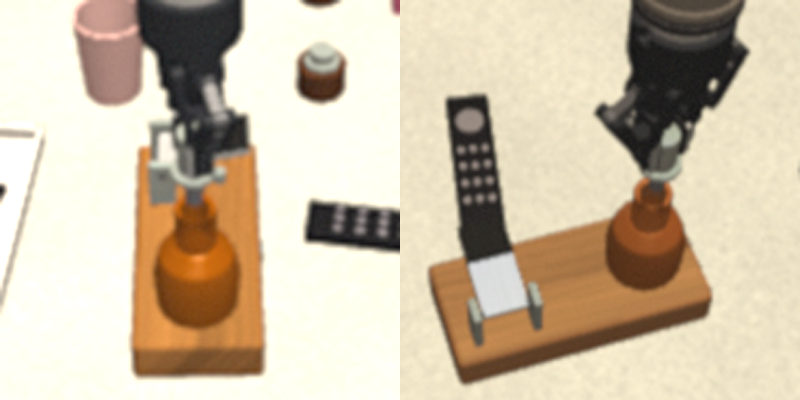

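Both views show the taper centred over the mouth. I'll lower it in small steps and watch the force.

>>> move_arm(
  steps=[
    {"fingers": 10,"translation": [0,0,-8],"turn": 0},
    {"fingers": 10,"translation": [0,0,-8],"turn": 0},
    {"fingers": 10,"translation": [0,0,0],"turn": 0},
  ],
)

```text
t: 9.02
eef_pos: [0.5659, 0.1567, 0.1883]
tool_rot: [0.001, 0.846, -0.533, -0.001]
contact_force: [-0.1, -0.4, -0.2]
gripper_width: 0.289
```

```bash
python3 look.py 2
```

```text
9.025 [0.5659 0.1567 0.1883] [ 0.001  0.846 -0.533 -0.001] [-0.1 -0.4 -0.2] 0.289
```

View pics/l2.png

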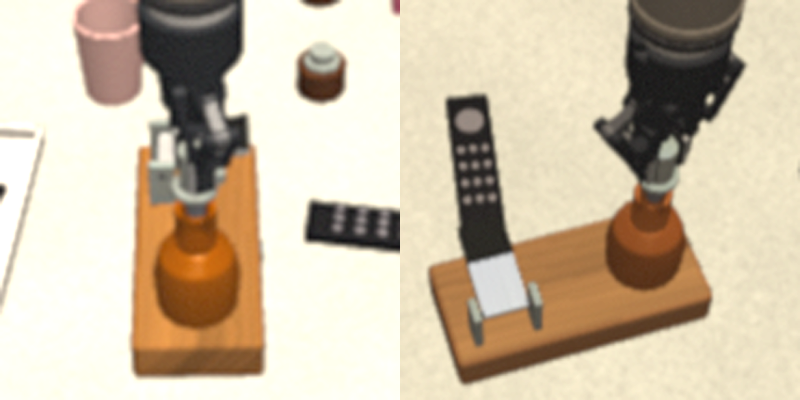

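>>> move_arm(
  steps=[
    {"fingers": 10,"translation": [0,0,-6],"turn": 0},
    {"fingers": 10,"translation": [0,0,-5],"turn": 0},
    {"fingers": 10,"translation": [0,0,0],"turn": 0},
  ],
)

```text
t: 9.5
eef_pos: [0.5662, 0.1568, 0.1777]
tool_rot: [0.0, 0.846, -0.533, -0.0]
contact_force: [-0.8, -0.1, 0.2]
gripper_width: 0.294
```

>>> move_arm(
  steps=[
    {"fingers": 10,"translation": [0,0,-4],"turn": 0},
    {"fingers": 10,"translation": [0,0,-3],"turn": 0},
    {"fingers": 10,"translation": [0,0,-2],"turn": 0},
    {"fingers": 10,"translation": [0,0,0],"turn": 0},
  ],
)

```text
t: 10.0
eef_pos: [0.5665, 0.1569, 0.1691]
tool_rot: [0.0, 0.846, -0.533, -0.0]
contact_force: [0.1, -0.6, -0.6]
gripper_width: 0.295
```

```bash
python3 look.py 3
```

```text
10.0 [0.5665 0.1569 0.1691] [ 0.     0.846 -0.533 -0.   ] [ 0.1 -0.6 -0.6] 0.295
```

View pics/l3.png

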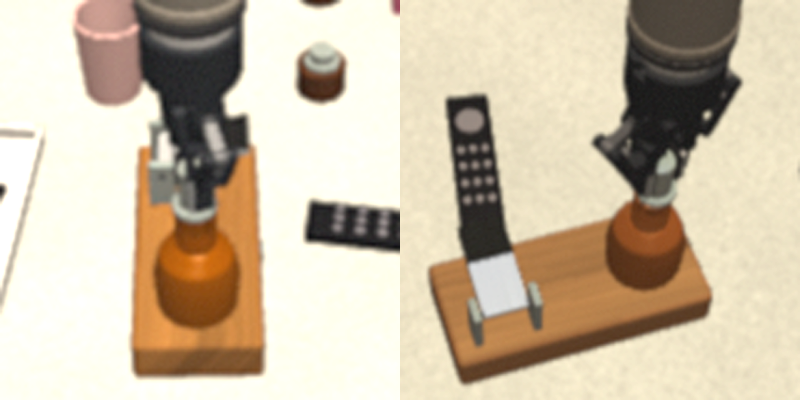

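The stopper is nearly home and no wall force shows. I'll take the last few millimetres down to contact.

>>> move_arm(
  steps=[
    {"fingers": 10,"translation": [0,0,-1.5],"turn": 0},
    {"fingers": 10,"translation": [0,0,-1.5],"turn": 0},
    {"fingers": 10,"translation": [0,0,0],"turn": 0},
  ],
)

```text
t: 10.48
eef_pos: [0.5667, 0.157, 0.167]
tool_rot: [-0.0, 0.846, -0.533, 0.0]
contact_force: [-2.5, -1.0, 4.7]
gripper_width: 0.292
```

>>> move_arm(
  steps=[
    {"fingers": 10,"translation": [0,0,-1],"turn": 0},
    {"fingers": 10,"translation": [0,0,0],"turn": 0},
  ],
)

```text
t: 10.72
eef_pos: [0.5667, 0.157, 0.1669]
tool_rot: [-0.0, 0.846, -0.533, 0.0]
contact_force: [-4.2, -1.5, 12.1]
gripper_width: 0.291
```

Seated: it stopped at z=0.167, as predicted, and the force rises stiffly. Now I'll release it.

>>> move_arm(
  steps=[
    {"fingers": 10,"translation": [0,0,1.5],"turn": 0},
    {"fingers": 35,"translation": [0,0,0],"turn": 0},
    {"fingers": 50,"translation": [0,0,0],"turn": 0},
    {"fingers": 60,"translation": [0,0,0],"turn": 0},
    {"fingers": 60,"translation": [0,0,0],"turn": 0},
  ],
)

```text
t: 11.35
eef_pos: [0.5665, 0.1569, 0.1667]
tool_rot: [0.0, 0.846, -0.533, -0.0]
contact_force: [0.1, 0.1, 1.3]
gripper_width: 0.7
```

```bash
python3 look.py 4
python3 - <<'E'
from h import *
im=read_camera('wrist'); cv2.imwrite('pics/w6.png',cv2.convertScaleAbs(im,alpha=1.6))
E
```

```text
11.35 [0.5665 0.1569 0.1667] [ 0.     0.846 -0.533 -0.   ] [0.1 0.1 1.3] 0.7
```

View pics/w6.png

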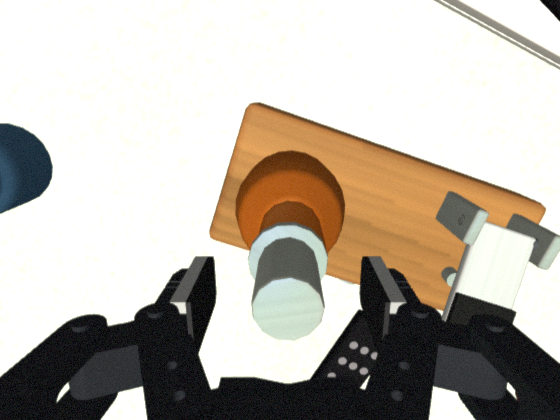

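The wrist view shows the stopper free, with the flange on the rim at (288,255). I'll rise, shut the fingers and go over the pad.

>>> move_arm(
  steps=[
    {"fingers": 60,"translation": [0,0,15],"turn": 0},
    {"fingers": 60,"translation": [0,0,35],"turn": 0},
    {"fingers": 60,"translation": [0,0,45],"turn": 0},
    {"fingers": 0,"translation": [-2,-20,0],"turn": 0},
    {"fingers": 0,"translation": [-4,-40,0],"turn": 0},
    {"fingers": 0,"translation": [-4,-40,0],"turn": 0},
    {"fingers": 0,"translation": [-4,-30,0],"turn": 0},
    {"fingers": 0,"translation": [-2,-14,0],"turn": 0},
    {"fingers": 0,"translation": [0,0,-40],"turn": 0},
    {"fingers": 0,"translation": [0,0,-40],"turn": 0},
  ],
)

```text
t: 12.75
eef_pos: [0.5509, 0.0134, 0.1815]
tool_rot: [-0.001, 0.846, -0.533, 0.001]
contact_force: [0.0, -0.5, 0.3]
gripper_width: 0.002
```

>>> move_arm(
  steps=[
    {"fingers": 0,"translation": [0,0,-40],"turn": 0},
    {"fingers": 0,"translation": [0,0,0],"turn": 0},
    {"fingers": 0,"translation": [0,0,0],"turn": 0},
  ],
)

```text
t: 13.12
eef_pos: [0.5515, 0.0136, 0.1432]
tool_rot: [-0.001, 0.846, -0.533, 0.001]
contact_force: [0.5, 0.2, 0.5]
gripper_width: 0.0
```

```bash
python3 look.py 5
python3 - <<'E'
from h import *
e=get_obs()['eef_pos']; im=read_camera('wrist'); cv2.imwrite('pics/w7.png',cv2.convertScaleAbs(im,alpha=1.6)); print(e,proj('wrist',[e]))
E
```

```text
13.125 [0.5515 0.0136 0.1432] [-0.001  0.846 -0.533  0.001] [0.5 0.2 0.5] 0.0
[0.55197554 0.01341188 0.14381011] [[286.14106885 267.13625614]]
```

View pics/w7.png

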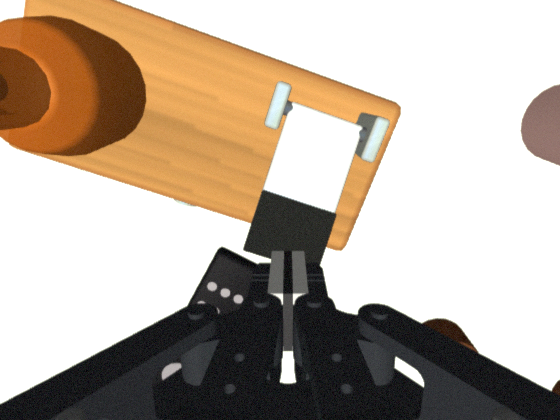

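View pics/l5.png

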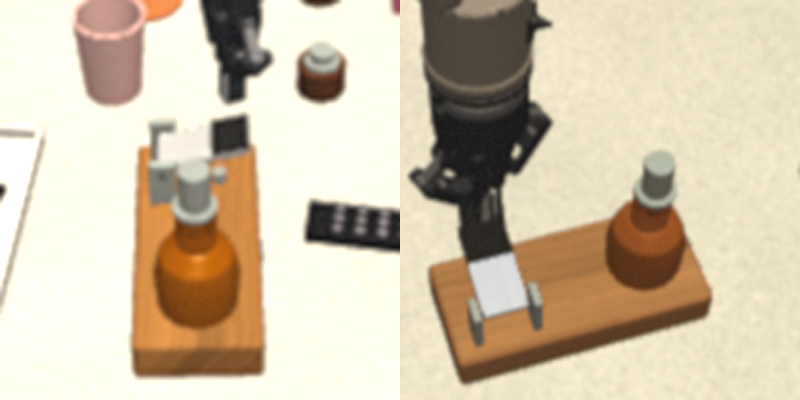

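The stopper is seated upright, with the flange on the rim at scene crop (655,190). Now I'll check the pad's position under the fingertips.

Run:
```python
from h import *
print(onz('wrist',(291.5,228),.103), get_obs()['eef_pos'])
```

```text
[0.5556823  0.01211788 0.103     ] [0.55184359 0.01324496 0.14369573]
```

>>> move_arm(
  steps=[
    {"fingers": 0,"translation": [0,0,-20],"turn": 0},
    {"fingers": 0,"translation": [0,0,-14],"turn": 0},
    {"fingers": 0,"translation": [0,0,0],"turn": 0},
  ],
)

```text
t: 13.65
eef_pos: [0.5505, 0.013, 0.1076]
tool_rot: [0.0, 0.846, -0.533, -0.0]
contact_force: [1.0, 0.2, 0.6]
gripper_width: -0.002
```

>>> move_arm(
  steps=[
    {"fingers": 0,"translation": [0,-1,-3],"turn": 0},
    {"fingers": 0,"translation": [0,0,-3],"turn": 0},
    {"fingers": 0,"translation": [0,0,-3],"turn": 0},
    {"fingers": 0,"translation": [0,0,-3],"turn": 0},
    {"fingers": 0,"translation": [0,0,0],"turn": 0},
  ],
)

```text
t: 14.28
eef_pos: [0.55, 0.0119, 0.0956]
tool_rot: [0.0, 0.846, -0.533, -0.0]
contact_force: [-3.5, 0.3, 5.2]
gripper_width: 0.002
```

>>> move_arm(
  steps=[
    {"fingers": 0,"translation": [0,0,-2],"turn": 0},
    {"fingers": 0,"translation": [0,0,-2],"turn": 0},
    {"fingers": 0,"translation": [0,0,-2],"turn": 0},
    {"fingers": 0,"translation": [0,0,0],"turn": 0},
  ],
)

```text
t: 14.78
eef_pos: [0.5495, 0.0118, 0.0896]
tool_rot: [0.001, 0.846, -0.533, -0.001]
contact_force: [-4.5, 0.6, 6.2]
gripper_width: -0.002
```

Run:
```python
from h import *
L=[]
for i in range(6):
    im=read_camera(('side','wrist','scene')[i%3]); cv2.imwrite(f'pics/p{i}.png',cv2.convertScaleAbs(im,alpha=1.6)); o=get_obs(); L.append(np.r_[o['eef_pos'],o['contact_force']])
print(np.round(L,4),np.mean(L,0).round(4))
a=cv2.imread('pics/p0.png')[195:245,250:310]; cv2.imwrite('pics/p0c.png',cv2.resize(a,None,fx=10,fy=10,interpolation=cv2.INTER_CUBIC))
```

```text
[[ 0.5495  0.0117  0.0897 -5.0546  0.2935  6.0691]
 [ 0.5495  0.0117  0.0897 -4.911  -0.1823  6.3972]
 [ 0.5495  0.0117  0.0897 -5.1307  0.9588  6.6043]
 [ 0.5494  0.0118  0.0897 -3.8524  0.0395  5.7319]
 [ 0.5495  0.0117  0.0897 -4.7306  0.3076  6.2991]
 [ 0.5495  0.0117  0.0897 -4.2698  0.7964  6.359 ]] [ 0.5495  0.0117  0.0897 -4.6582  0.3689  6.2434]
```

View pics/p0c.png

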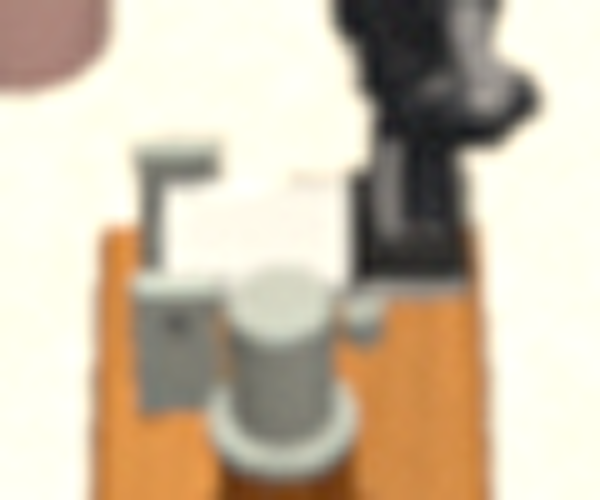

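View pics/p1.png

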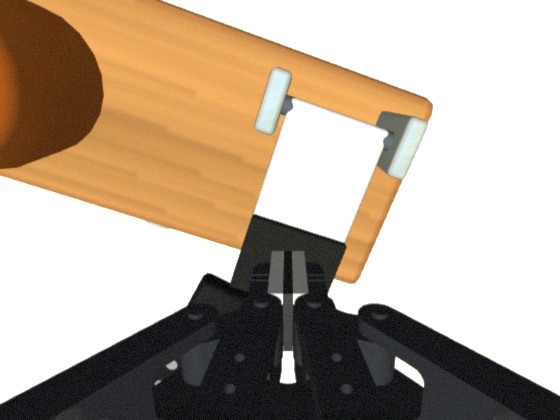

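>>> move_arm(
  steps=[
    {"fingers": 0,"translation": [0,0,-1],"turn": 0},
    {"fingers": 0,"translation": [0,0,-0.9],"turn": 0},
    {"fingers": 0,"translation": [0,0,0],"turn": 0},
    {"fingers": 0,"translation": [0,0,0],"turn": 0},
  ],
)

```text
t: 15.58
eef_pos: [0.5493, 0.0117, 0.0879]
tool_rot: [0.001, 0.846, -0.533, -0.001]
contact_force: [-5.4, -0.9, 7.3]
gripper_width: 0.001
```

Run:
```python
from h import *
L=[]
for i in range(4):
    im=read_camera(('side','scene')[i%2]); cv2.imwrite(f'pics/q{i}.png',cv2.convertScaleAbs(im,alpha=1.6)); o=get_obs(); L.append(np.r_[o['eef_pos'],o['contact_force']])
print(o['t'],np.mean(L,0).round(4))
# overlay of the expected paddle top edges for angles .15,.25,.35 in side view
a=cv2.imread('pics/q0.png')
yaw=.13; n=np.array([.567,.156]); R=np.array([[np.cos(yaw),-np.sin(yaw)],[np.sin(yaw),np.cos(yaw)]]); org=n-R@[0,.07]
x0,y0,s=245,190,9
c=cv2.resize(a[y0:y0+60,x0:x0+70],None,fx=s,fy=s,interpolation=cv2.INTER_CUBIC)
for th,col in((.15,(0,0,255)),(.25,(0,200,0)),(.35,(255,0,0))):
    g=.25-th; P=[]
    for r,yy in((46,-49),(80,-49),(80,-91),(46,-91)):
        lx=30-(r*np.cos(g)-8*np.sin(g)); z=80+r*np.sin(g)+8*np.cos(g); w=org+R@[lx/1e3,yy/1e3]; P.append([*w,z/1e3])
    q=((proj('side',P)-[x0,y0]+.5)*s).astype(int); cv2.polylines(c,[q],True,col,1)
cv2.imwrite('pics/qc.png',c)
```

```text
15.775 [ 0.5493  0.0117  0.0879 -5.6047  0.175   7.717 ]
```

View pics/qc.png

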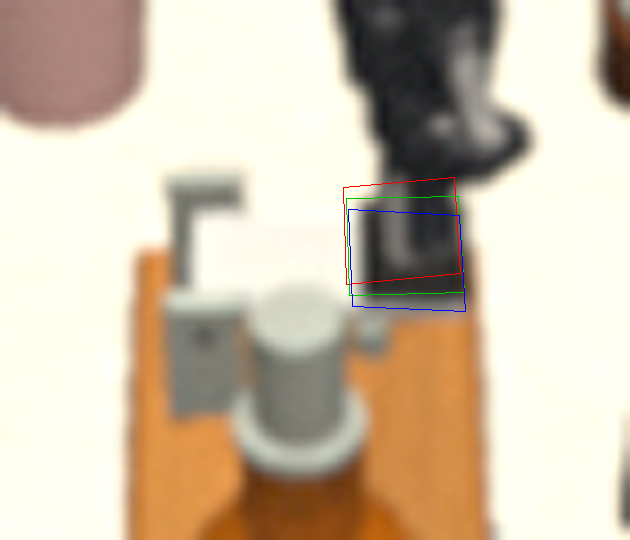

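View pics/q1.png

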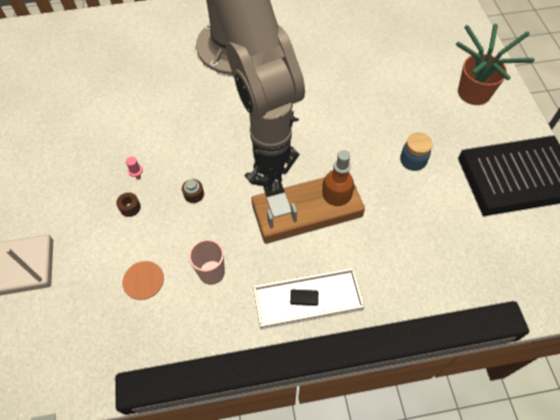

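Run:
```python
from station import *
print(get_obs()['eef_pos']); print(hand_in())
```

```text
[0.54932721 0.01173088 0.08789669]
the job is handed in; nothing more can be done
None
```

I lifted the tall-gripped stopper from its rest and lowered it home into the flask neck. I let it go there, then pressed the paddle to half way with shut fingertips. I handed in at about 15.8 s, still holding it.

- **Stopper:** It stopped at the predicted height (TCP 0.167 m), where the force rose stiffly to about 12 N. After release, the side and scene pictures show it upright with its flange on the rim.
- **Paddle:** The fingertips are at z = 0.0879 m, against 0.088 m for level. The pad's edge looks level in the side view, about 0.7 px from the level prediction. The commanded height never went near the bottom stop.
- **Force on the paddle:** The downward reading of 7.7 N is a little above the nominal 7 N. There is also a sideways friction force of about 5.6 N on the fingertips. Allowing for it, the effective press is about 7.0 N, which fits half way.
- **Other objects:** In the last scene picture the other stopper, both rests and the other objects stand where they were, judged by eye.
- **Disagreements:** The side camera's first "stopper" hit was the pink look-alike, so I rejected it. My position estimates differed by up to about 5 mm between looks for the stopper and about 2 mm for the neck.

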